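# Snap the wooden cap onto the sugar pot and keep it pressed home

## Robot

A 6-joint arm with a two-finger parallel gripper is mounted at the origin on the work surface. World frame = base frame: x ahead of the robot, y to its left, z up, the work surface at z = 0. Lengths are in m, angles in degrees, forces in N, time in s.
With the tool pointing down it reaches from about 0.35 to 0.875 m from the base axis. Payload 4.2 kg.
Tool frame: the origin (TCP) lies between the finger pads; the fingertips stand 14 mm ahead of it and the grasp point (between the pads) lies 5 mm behind it; z points along the fingers, y is the line along which they close (so a half turn about z gives the same grasp; the last joint's range is limited). The gripper opens to 87 mm and grips with 3 to 60 N. Pads are 19 mm wide; open, the fingers measure 117 mm over their backs; the gripper's body (75 mm by 190 mm) begins 51 mm behind the grasp point.
Start: joints at [-53.251, 22.042, 0.453, 0, -68.411, -14.817], TCP at [0.233, -0.58, 0.237] pointing down, gripper open.
Joint ranges: [-179.83, 179.83], [-69.29, 118.12], [-61.27, 80.66], [-181.25, 117.63], [-171.15, -9.14], [-177.46, 177.46]. Speed limits (degrees/s): [159.86, 159.86, 180, 180, 180, 180].

## Interface

Orientations are given as a 3x3 rotation matrix whose columns are the frame's x, y, z axes.
In Python, from station import * gives the robot as it stands. The module is installed in compiled form; this text tells all that it offers.
- The arm moves only by the tool play_rows, never from a script. Its argument "steps" is a list of rows, each an object of numbers: "ax", "ay", "az": the turn, a rotation vector about the tool's x, y, z in degrees; "dx", "dy", "dz": the shift along the tool's x, y, z in mm; "claw": the finger opening in mm, from 0 to 87. A call has 1 to 20 rows; each row shifts and turns the commanded pose from where the row before left it, along the tool's axes as they then stand; what a row does not reach is not made up. A row lasts 1/10 s, in which the tool goes at most 50 mm and 8.59 degrees, less where a joint would pass 70% of its speed; a pose out of reach is approached as far as the arm can. A call with a gripper value outside its range is refused whole. The fingers move at their own pace and stop on an object; the grip force is fixed at half the most. Time passes only in rows, so rows that do not move let the fingers close. It gives the time, the measured TCP pose, the force, the opening and the grip force at its end, in the units of the state.
- sense(): the state, without advancing time (a new reading comes with each control period).
- capture(name): name is "side" or "top"; returns a dict with "frame" (480x640x3 uint8, blue, green, red), "range_z" (480x640 float32, m along the optical axis (not along the pixel's ray), 0 where there is no reading), "fx", "fy", "cx", "cy" (pixels), "xyz" and "rotation" of the camera in the world. Camera axes: x right, y down, z forward; pixel columns grow to the right and rows downward; lengths in m; the calibration is good to about 2 mm. A picture is of the moment at which its call begins.
- finish_job(): hands the job in; it is judged then, once.
The state is a dict: "time_s": time; "joints": joint angles; "joint_velocities": joint speeds; "effort": joint torques, N m; "tcp_pos": TCP position; "ee_rot": TCP orientation; "wrist_force": force on the tool from outside, world axes, zero at the start; "moment": the same for the moment, N m; "gripper_width": opening from 0.0 (shut) to 1.0 (fully open); "gripper_force": force on a finger pad.
Only numpy, scipy, OpenCV 4.12 (cv2) and the standard library are available. Lean on these libraries where they do the work, as an engineer would, in place of code of your own. Each camera call takes 0.05 s, during which the arm holds its last target. There are 200 camera calls.

## Task

Coffee is over: take the wooden cap by its knob, set it upright on the neck of the steel sugar pot and press it straight down until it clicks and sits fully home, flush on the pot's shoulder. Do not let up after the click: finish with the fingers still on the cap, pressing it down firmly. Leave the cookie bowl, the coffee cup with its saucer, and the glasses where they are.

Things in the scene. Friction and masses are not known exactly. Their poses are not given: they have to be found in the camera images.
- cap: Loose round wooden snap cap, 72 mm diameter, 68 mm tall, about 0.1 to 0.2 kg, standing on the table knob up. Origin: centre of its underside (rim of its skirt), z up along its axis. The hollow skirt fills the lowest 22 mm: at its mouth a black rubber lip 3 mm high with a 54 mm bore, above it the bore is 61 mm. It is round: its yaw does not matter.
- cap_deck (a point): Centre of the cap's flat deck, 28 mm above the cap's origin, at the foot of the knob. The deck is 72 mm across.
- knob_top (a point): Centre of the flat top of the cap's round knob, 68 mm above the cap's origin. The knob is 22 mm in diameter and stands 40 mm above the deck; its lowest 5 mm flares to 34 mm.
- pot: Squat polished steel sugar pot, 126 mm diameter, stuck to the table by a suction foot (does not move). Origin: centre of its underside, z up. An open neck rises from its flat shoulder: 50 mm outer diameter, tapering to 38 mm over its last 8 mm. When the cap is home its origin is 50 mm above the pot's origin, on the same axis.
- neck_top (a point): Centre of the mouth of the pot's neck, on the pot's axis, 70 mm above the pot's origin.
- shoulder (a point): Centre of the pot's flat ring-shaped shoulder, 50 mm above the pot's origin, out to 44 mm radius: the rim of the cap must come to sit on it, where it stops hard.
- balls (a point): Centre of the ring of six brass spring balls, 58.5 mm above the pot's origin, standing out of the neck to 59 mm across. A cap set down rests on them, rim about 12 mm above the shoulder. Pressing takes a peak of 8 to 16 N over the next 2 to 5 mm, then the force drops (the click) and the balls pull the cap down by up to 15 N, until the rim meets the shoulder, where it stops hard.
- bowl: Bystander: round dark wooden bowl of wrapped cookies, 150 mm diameter, 48 mm tall, loose. Origin: centre of its underside.
- saucer: Bystander: white saucer with blue marks, 140 mm diameter, 9 mm tall, loose, carrying the cup. Origin: centre of its underside.
- cup: Bystander: white coffee cup standing on the saucer, 76 mm across the rim, 60 mm tall (68 mm above the table at the rim), handle towards its +y reaching 55 mm from its axis. Origin: centre of its underside.
- glasses: Bystander: brown spectacles standing open on the table, about 125 mm along x by 136 mm along y, 40 mm tall. Origin: on the table in the middle of them; the lenses are at its -x side.
There are look-alikes about, which are no part of the job. Leave any pink or red look-alike of the cap alone.

How it is judged:
By the outcome, as a careful person would: the job done as asked, in the order asked, and still so for the second after the job is handed in, while the arm keeps its last pose, push and grip.
It also fails if it takes over 61 s, if anything falls off the work surface, if the arm or the gripper's body presses on something with over 40 N, if the wrist force passes 120 N, or if a joint passes its speed limit or range.

## Working session

There is one attempt and no reset: what is moved stays moved. The work goes in short steps, Python scripts to look and compute and a tool call to move; the robot and the scene stay as the last step left them, time stands still between calls to the robot, and variables do not carry over. Pictures are saved under pics/ and viewed, at most 10 in all, crops included, and the job is handed in when it is done.

Besides the shell and the picture viewer there is one more tool, called after "Emit:" as a command line: name --argument value ..., lists and objects as JSON in quotes. play_rows: Moves the arm, as the interface text tells. Its arguments: {"type":"object","properties":{"steps":{"type":"array"}},"required":["steps"]}

```bash
mkdir -p pics; python3 - <<'E'
from station import *
import cv2,numpy as np
for n in ("side","top"):
    c=capture(n); cv2.imwrite(f"pics/{n}0.png",c["frame"]); np.savez(f"{n}0.npz",**c)
    print(n,c["fx"],c["fy"],c["cx"],c["cy"],np.round(c["xyz"],3),np.round(c["rotation"],3).tolist())
s=sense();print(s["time_s"],s["tcp_pos"],np.round(s["ee_rot"],3).tolist(),s["wrist_force"])
E
```

```text
side 475.66736725651407 475.66736725651407 319.2209551814844 253.31708926852775 [0.236 0.812 0.595] [[-0.902, -0.235, 0.363], [-0.432, 0.443, -0.786], [0.024, -0.866, -0.5]]
top 566.4082376220832 566.4082376220832 317.08175106993247 239.69428962639313 [ 0.391 -0.011  1.566] [[-0.019, -0.989, 0.146], [-1.0, 0.02, 0.001], [-0.004, -0.146, -0.989]]
0.1 [ 0.23327112 -0.57928234  0.23557155] [[-0.928, -0.373, -0.001], [-0.373, 0.928, 0.002], [0.0, 0.002, -1.0]] [ 0.22061838 -0.49311105  1.1368503 ]
```

View pics/side0.png

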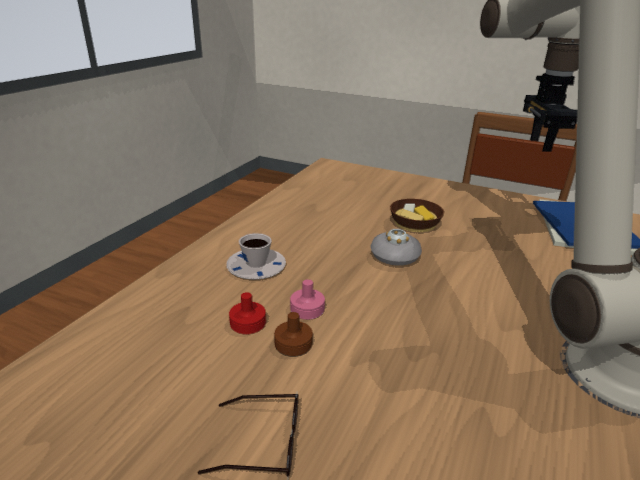

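View pics/top0.png

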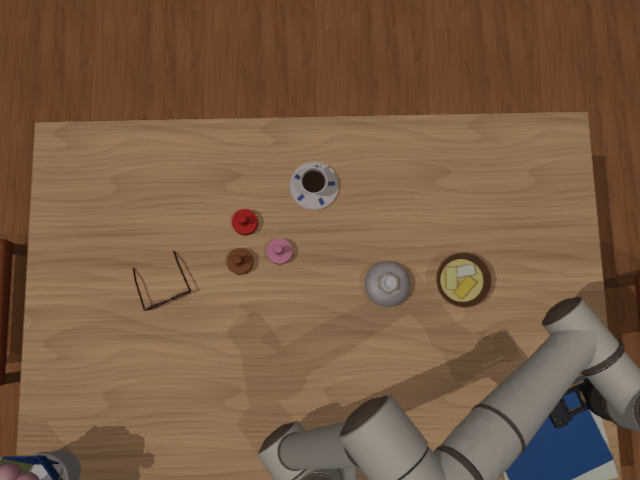

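The side view shows the wooden brown cap at (293,335), red look-alike at (247,315), pink at (307,300), and the pot at (396,247). In the top view these are brown (240,261), red (245,222), pink (279,251) and pot (388,284). By the description, I choose the brown one.

```bash
cat > h.py <<'E'
import numpy as np,cv2
def world(c):
    v,u=np.mgrid[:480,:640]; z=c["range_z"]
    p=np.stack([(u-c["cx"])/c["fx"]*z,(v-c["cy"])/c["fy"]*z,z],-1)
    return p@c["rotation"].T+c["xyz"]
def ray(c,u,v,h):
    d=c["rotation"]@np.array([(u-c["cx"])/c["fx"],(v-c["cy"])/c["fy"],1]); o=c["xyz"]
    return o+d*(h-o[2])/d[2]
E
python3 - <<'E'
from h import *
C={n:np.load(f"{n}0.npz") for n in("side","top")}
B={"side":dict(cap=(265,305,322,362),pot=(362,220,432,272)),"top":dict(cap=(222,243,258,279),pot=(358,255,418,312))}
for n,c in C.items():
    W=world(c)
    for k,(a,b,e,f) in B[n].items():
        P=W[b:f,a:e]; m=(c["range_z"][b:f,a:e]>0)
        for lo,hi in [(-.01,.01),(.02,.036),(.044,.056),(.06,.067),(.064,.074)]:
            q=P[m&(P[...,2]>lo)&(P[...,2]<hi)]
            if len(q)>3: 
                x,y=cv2.minEnclosingCircle(q[:,:2].astype(np.float32))
                print(n,k,lo,hi,len(q),q.mean(0).round(4),"circ",np.round(x,4),round(y,4))
# mask based
c=C["top"]; s=C["side"]
for n,(a,b,e,f) in dict(top=B["top"]["cap"],side=B["side"]["cap"]).items():
    f0=C[n]["frame"]; g=cv2.cvtColor(f0,cv2.COLOR_BGR2HSV)[b:f,a:e]
    m=((g[...,2]<125)&(g[...,1]>100)).astype(np.uint8)
    cs=max(cv2.findContours(m,0,2)[0],key=cv2.contourArea)+[a,b]
    print(n,cv2.boundingRect(cs),cv2.minEnclosingCircle(cs))
pics=[cv2.resize(C["top"]["frame"][240:315,220:420],None,fx=4,fy=4,interpolation=2),]
t=cv2.resize(C["side"]["frame"][210:365,225:435],(406,300))
cv2.imwrite("pics/crop.png",np.vstack([pics[0],np.pad(t,((0,0),(0,394),(0,0)))]))
E
```

```text
side cap -0.01 0.01 1850 [ 5.815e-01  1.850e-01 -3.000e-04] circ [0.588  0.1734] 0.1016
side cap 0.02 0.036 873 [0.565  0.1963 0.0264] circ [0.5764 0.1717] 0.072
side cap 0.044 0.056 66 [0.5614 0.2116 0.0502] circ [0.5634 0.2074] 0.011
side cap 0.06 0.067 79 [0.5635 0.2073 0.0647] circ [0.5649 0.205 ] 0.0128
side cap 0.064 0.074 77 [0.5651 0.2062 0.0663] circ [0.5651 0.2046] 0.0125
side pot -0.01 0.01 1924 [ 0.5142 -0.2463 -0.001 ] circ [ 0.5286 -0.253 ] 0.1552
side pot 0.02 0.036 483 [ 0.486  -0.2104  0.0286] circ [ 0.4875 -0.2493] 0.1184
side pot 0.044 0.056 506 [ 0.489  -0.1904  0.0484] circ [ 0.4801 -0.2452] 0.1073
side pot 0.06 0.067 112 [ 0.494  -0.1888  0.0633] circ [ 0.4944 -0.1941] 0.0274
side pot 0.064 0.074 82 [ 0.4941 -0.1912  0.0669] circ [ 0.4935 -0.1931] 0.0238
top cap -0.01 0.01 737 [5.692e-01 2.077e-01 5.000e-04] circ [0.569  0.2076] 0.0694
top cap 0.02 0.036 464 [0.5648 0.2022 0.0281] circ [0.5651 0.2031] 0.0364
top cap 0.044 0.056 6 [0.5596 0.1982 0.0506] circ [0.5624 0.1995] 0.0095
top cap 0.06 0.067 21 [0.5663 0.2024 0.0646] circ [0.5654 0.2034] 0.0112
top cap 0.064 0.074 45 [0.5641 0.2028 0.0686] circ [0.5649 0.2029] 0.0106
top pot -0.01 0.01 1729 [ 4.993e-01 -2.023e-01 -1.000e-04] circ [ 0.499  -0.2032] 0.1142
top pot 0.02 0.036 188 [ 0.4886 -0.1867  0.0303] circ [ 0.4955 -0.1985] 0.063
top pot 0.044 0.056 927 [ 0.4944 -0.1977  0.0494] circ [ 0.4946 -0.1973] 0.0579
top pot 0.06 0.067 98 [ 0.4935 -0.1959  0.0638] circ [ 0.495  -0.1968] 0.0281
top pot 0.064 0.074 128 [ 0.496  -0.1967  0.068 ] circ [ 0.496  -0.1978] 0.0283
top (225, 248, 33, 27) ((241.46875, 260.5), 16.836658477783203)
side (273, 305, 41, 52) ((292.4894104003906, 330.8782958984375), 25.921245574951172)
```

View pics/crop.png

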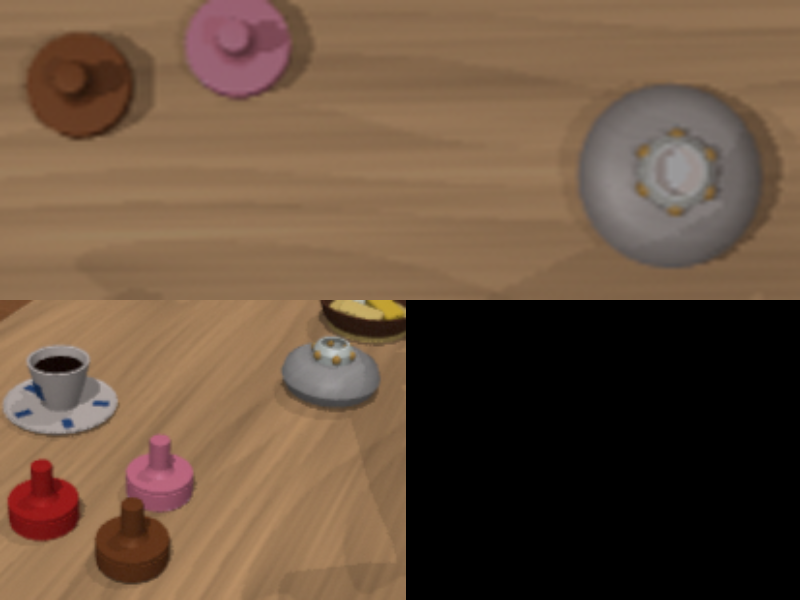

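The crop confirms it: the brown wooden cap is at crop (80,85), 36 mm radius, and its knob top is at z 0.068. The cap is at (0.565,0.204) and the pot, with its brass balls at crop (678,172), is at (0.495,-0.197). The pink and red ones are decoys. First I align the yaw, then travel.

Emit:
play_rows --steps '[{"az": 5, "claw": 60}, {"az": 8.5, "claw": 60}, {"az": 8.4, "claw": 60}, {"dx": -8, "dy": 20, "claw": 60}, {"dx": -18, "dy": 42, "claw": 60}, {"dx": -18, "dy": 42, "claw": 60}, {"dx": -18, "dy": 42, "claw": 60}, {"dx": -18, "dy": 42, "claw": 60}, {"dx": -18, "dy": 42, "claw": 60}, {"dx": -18, "dy": 42, "claw": 60}, {"dx": -18, "dy": 42, "claw": 60}, {"dx": -18, "dy": 42, "claw": 60}, {"dx": -18, "dy": 42, "claw": 60}, {"dx": -18, "dy": 42, "claw": 60}, {"dx": -18, "dy": 42, "claw": 60}, {"dx": -18, "dy": 42, "claw": 60}, {"dx": -18, "dy": 42, "claw": 60}, {"dx": -18, "dy": 42, "claw": 60}, {"claw": 60}]'

```text
invalid input at $.steps[0]: expected keys ax, ay, az, dx, dy, dz, claw
```

Emit:
play_rows --steps '[{"ax": 0, "ay": 0, "az": 5, "dx": 0, "dy": 0, "dz": 0, "claw": 60}, {"ax": 0, "ay": 0, "az": 8.5, "dx": 0, "dy": 0, "dz": 0, "claw": 60}, {"ax": 0, "ay": 0, "az": 8.4, "dx": 0, "dy": 0, "dz": 0, "claw": 60}, {"ax": 0, "ay": 0, "az": 0, "dx": -8, "dy": 20, "dz": 0, "claw": 60}, {"ax": 0, "ay": 0, "az": 0, "dx": -18, "dy": 42, "dz": 0, "claw": 60}, {"ax": 0, "ay": 0, "az": 0, "dx": -18, "dy": 42, "dz": 0, "claw": 60}, {"ax": 0, "ay": 0, "az": 0, "dx": -18, "dy": 42, "dz": 0, "claw": 60}, {"ax": 0, "ay": 0, "az": 0, "dx": -18, "dy": 42, "dz": 0, "claw": 60}, {"ax": 0, "ay": 0, "az": 0, "dx": -18, "dy": 42, "dz": 0, "claw": 60}, {"ax": 0, "ay": 0, "az": 0, "dx": -18, "dy": 42, "dz": 0, "claw": 60}, {"ax": 0, "ay": 0, "az": 0, "dx": -18, "dy": 42, "dz": 0, "claw": 60}, {"ax": 0, "ay": 0, "az": 0, "dx": -18, "dy": 42, "dz": 0, "claw": 60}, {"ax": 0, "ay": 0, "az": 0, "dx": -18, "dy": 42, "dz": 0, "claw": 60}, {"ax": 0, "ay": 0, "az": 0, "dx": -18, "dy": 42, "dz": 0, "claw": 60}, {"ax": 0, "ay": 0, "az": 0, "dx": -18, "dy": 42, "dz": 0, "claw": 60}, {"ax": 0, "ay": 0, "az": 0, "dx": -18, "dy": 42, "dz": 0, "claw": 60}, {"ax": 0, "ay": 0, "az": 0, "dx": -18, "dy": 42, "dz": 0, "claw": 60}, {"ax": 0, "ay": 0, "az": 0, "dx": -18, "dy": 42, "dz": 0, "claw": 60}, {"ax": 0, "ay": 0, "az": 0, "dx": -18, "dy": 42, "dz": 0, "claw": 60}, {"ax": 0, "ay": 0, "az": 0, "dx": 0, "dy": 0, "dz": 0, "claw": 60}]'

```text
time_s: 2.1
tcp_pos: [0.5128, 0.0745, 0.2358]
ee_rot: [[-1.0, -0.005, 0.0], [-0.005, 1.0, 0.0], [-0.0, 0.0, -1.0]]
wrist_force: [-1.2, -0.4, -0.6]
gripper_width: 0.688
gripper_force: 0.0
```

```bash
python3 - <<'E'
from station import *
s=sense();print(s["time_s"],s["tcp_pos"],s["ee_rot"].round(4).tolist() if hasattr(s["ee_rot"],"round") else s["ee_rot"],s["wrist_force"],s["joints"])
E
```

```text
2.1 [0.51280997 0.07447966 0.23575494] [[-1.0, -0.0054, 0.0002], [-0.0054, 1.0, 0.0002], [-0.0002, 0.0002, -1.0]] [-1.18104049 -0.38298643 -0.63099508] [ 2.62221980e+01  1.16533862e+01 -1.44553071e+01 -6.08755197e-03
 -6.38741628e+01 -1.15910309e+02]
```

Emit:
play_rows --steps '[{"ax": 0, "ay": 0, "az": 0, "dx": -13, "dy": 32, "dz": 10, "claw": 60}, {"ax": 0, "ay": 0, "az": 0, "dx": -13, "dy": 32, "dz": 20, "claw": 60}, {"ax": 0, "ay": 0, "az": 0, "dx": -13, "dy": 32, "dz": 20, "claw": 60}, {"ax": 0, "ay": 0, "az": 0, "dx": -13, "dy": 33.5, "dz": 20, "claw": 60}, {"ax": 0, "ay": 0, "az": 0, "dx": 0, "dy": 0, "dz": 20, "claw": 60}, {"ax": 0, "ay": 0, "az": 0, "dx": 0, "dy": 0, "dz": 0, "claw": 60}, {"ax": 0, "ay": 0, "az": 0, "dx": 0, "dy": 0, "dz": 0, "claw": 60}]'

```text
time_s: 2.8
tcp_pos: [0.5628, 0.1992, 0.1464]
ee_rot: [[-1.0, -0.0, -0.001], [-0.0, 1.0, -0.001], [0.001, -0.001, -1.0]]
wrist_force: [1.4, 0.4, 0.7]
gripper_width: 0.686
gripper_force: 0.0
```

```bash
python3 - <<'E'
from station import *
import cv2
a=capture("side")["frame"][230:380,200:400]; b=capture("top")["frame"][190:300,180:330]
cv2.imwrite("pics/app.png",cv2.hconcat([cv2.resize(a,(400,300)),cv2.resize(b,(400,300))]))
E
```

```text
(no output)
```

View pics/app.png

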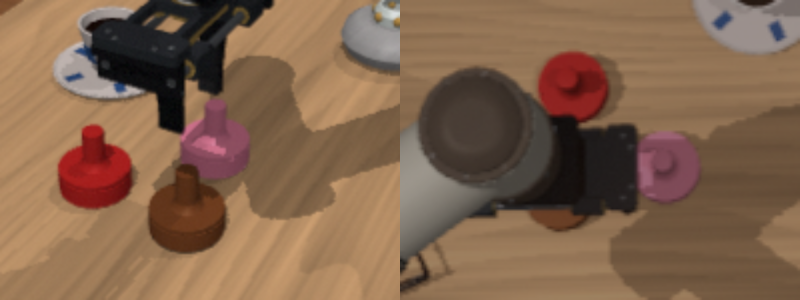

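The gripper is above the brown cap in both crops: side crop knob (187,180), pink at (216,120), red at (93,145). The fingers clear the decoys. I descend and grip.

Emit:
play_rows --steps '[{"ax": 0, "ay": 0, "az": 0, "dx": -2.2, "dy": 5, "dz": 10, "claw": 60}, {"ax": 0, "ay": 0, "az": 0, "dx": 0, "dy": 0, "dz": 20, "claw": 60}, {"ax": 0, "ay": 0, "az": 0, "dx": 0, "dy": 0, "dz": 20, "claw": 60}, {"ax": 0, "ay": 0, "az": 0, "dx": 0, "dy": 0, "dz": 20, "claw": 60}, {"ax": 0, "ay": 0, "az": 0, "dx": 0, "dy": 0, "dz": 16, "claw": 60}, {"ax": 0, "ay": 0, "az": 0, "dx": 0, "dy": 0, "dz": 9, "claw": 60}, {"ax": 0, "ay": 0, "az": 0, "dx": 0, "dy": 0, "dz": 0, "claw": 60}, {"ax": 0, "ay": 0, "az": 0, "dx": 0, "dy": 0, "dz": 0, "claw": 60}]'

```text
time_s: 3.7
tcp_pos: [0.5658, 0.2052, 0.0522]
ee_rot: [[-1.0, -0.001, 0.001], [-0.001, 1.0, 0.001], [-0.001, 0.001, -1.0]]
wrist_force: [0.9, -0.2, 1.3]
gripper_width: 0.691
gripper_force: 0.0
```

Emit:
play_rows --steps '[{"ax": 0, "ay": 0, "az": 0, "dx": 0, "dy": 0, "dz": 0, "claw": 30}, {"ax": 0, "ay": 0, "az": 0, "dx": 0, "dy": 0, "dz": 0, "claw": 26}, {"ax": 0, "ay": 0, "az": 0, "dx": 0, "dy": 0, "dz": 0, "claw": 20}, {"ax": 0, "ay": 0, "az": 0, "dx": 0, "dy": 0, "dz": 0, "claw": 10}, {"ax": 0, "ay": 0, "az": 0, "dx": 0, "dy": 0, "dz": 0, "claw": 0}, {"ax": 0, "ay": 0, "az": 0, "dx": 0, "dy": 0, "dz": 0, "claw": 0}, {"ax": 0, "ay": 0, "az": 0, "dx": 0, "dy": 0, "dz": 0, "claw": 0}, {"ax": 0, "ay": 0, "az": 0, "dx": 0, "dy": 0, "dz": 0, "claw": 0}]'

```text
time_s: 4.5
tcp_pos: [0.5652, 0.2049, 0.0517]
ee_rot: [[-1.0, -0.001, -0.0], [-0.001, 1.0, -0.0], [0.0, -0.0, -1.0]]
wrist_force: [-0.6, -0.6, 0.8]
gripper_width: 0.24
gripper_force: 30.0
```

Emit:
play_rows --steps '[{"ax": 0, "ay": 0, "az": 0, "dx": 0, "dy": 0, "dz": -10, "claw": 0}, {"ax": 0, "ay": 0, "az": 0, "dx": 0, "dy": 0, "dz": -25, "claw": 0}, {"ax": 0, "ay": 0, "az": 0, "dx": 0, "dy": 0, "dz": -30, "claw": 0}, {"ax": 0, "ay": 0, "az": 0, "dx": 0, "dy": 0, "dz": -30, "claw": 0}, {"ax": 0, "ay": 0, "az": 0, "dx": 0, "dy": 0, "dz": -25, "claw": 0}, {"ax": 0, "ay": 0, "az": 0, "dx": 4, "dy": -20, "dz": 0, "claw": 0}, {"ax": 0, "ay": 0, "az": 0, "dx": 6, "dy": -35, "dz": 0, "claw": 0}, {"ax": 0, "ay": 0, "az": 0, "dx": 6, "dy": -35, "dz": 0, "claw": 0}, {"ax": 0, "ay": 0, "az": 0, "dx": 6, "dy": -35, "dz": 0, "claw": 0}, {"ax": 0, "ay": 0, "az": 0, "dx": 6, "dy": -35, "dz": 0, "claw": 0}, {"ax": 0, "ay": 0, "az": 0, "dx": 6, "dy": -35, "dz": 0, "claw": 0}, {"ax": 0, "ay": 0, "az": 0, "dx": 6, "dy": -35, "dz": 0, "claw": 0}, {"ax": 0, "ay": 0, "az": 0, "dx": 6, "dy": -35, "dz": 0, "claw": 0}, {"ax": 0, "ay": 0, "az": 0, "dx": 6, "dy": -35, "dz": 0, "claw": 0}, {"ax": 0, "ay": 0, "az": 0, "dx": 6, "dy": -35, "dz": 0, "claw": 0}, {"ax": 0, "ay": 0, "az": 0, "dx": 6, "dy": -35, "dz": 0, "claw": 0}, {"ax": 0, "ay": 0, "az": 0, "dx": 6, "dy": -20, "dz": 0, "claw": 0}, {"ax": 0, "ay": 0, "az": 0, "dx": 0, "dy": 0, "dz": 0, "claw": 0}, {"ax": 0, "ay": 0, "az": 0, "dx": 0, "dy": 0, "dz": 0, "claw": 0}]'

```text
time_s: 6.4
tcp_pos: [0.4942, -0.1855, 0.1707]
ee_rot: [[-1.0, 0.001, -0.002], [0.001, 1.0, 0.001], [0.002, 0.001, -1.0]]
wrist_force: [-0.5, 0.8, -1.3]
gripper_width: 0.246
gripper_force: 30.0
```

```bash
python3 - <<'E'
from station import *
from h import *
s=sense();print(s["tcp_pos"],s["wrist_force"],s["gripper_width"])
c=capture("side"); np.savez("side1.npz",**c); t=capture("top"); np.savez("top1.npz",**t)
a=c["frame"][130:290,310:510]; b=t["frame"][220:340,300:450]
cv2.imwrite("pics/hold.png",cv2.hconcat([cv2.resize(a,(400,320)),cv2.resize(b,(400,320))]))
E
```

```text
[ 0.4941875  -0.18552427  0.17073964] [-0.45034033  0.77057882 -1.34442296] 0.24646552660844054
```

View pics/hold.png

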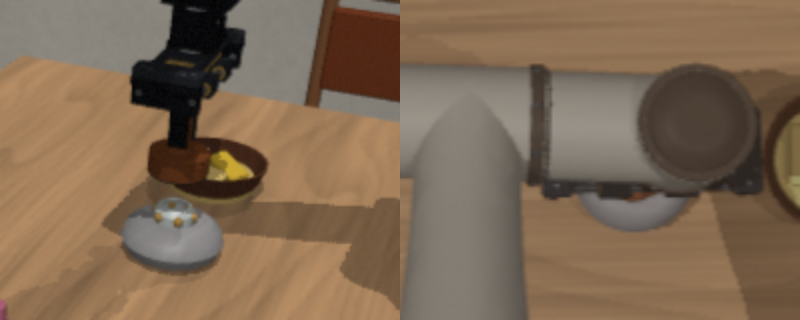

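Side crop: the brown cap hangs upright at (180,160) above the neck at (174,207), and the bowl is behind it. The top view is blocked by the arm. I'll measure cap against pot in the side view, and the ball ring in the earlier top view.

```bash
python3 - <<'E'
from h import *
from scipy.optimize import least_squares
from scipy import ndimage as N
s0,s1,t0=[np.load(f+".npz") for f in("side0","side1","top0")]
def fit(q,R,g):
    r=least_squares(lambda p:np.hypot(q[:,0]-p[0],q[:,1]-p[1])-R,g,loss="soft_l1",f_scale=.001)
    return r.x.round(4),len(q),np.abs(r.fun).mean().round(4)
def brown(c,box):
    a,b,e,f=box; g=cv2.cvtColor(c["frame"],cv2.COLOR_BGR2HSV)
    m=np.zeros((480,640),bool); h=g[b:f,a:e]
    m[b:f,a:e]=(h[...,1]>130)&(h[...,2]<130)&(h[...,2]>30)&(h[...,0]<15)
    return N.binary_opening(m)
for c,box,z0,g in((s0,(265,305,322,362),0,(.565,.204)),(s1,(380,198,418,224),.119,(.494,-.187))):
    W=world(c); m=brown(c,box)&(c["range_z"]>0)
    z=W[...,2]-z0
    r=np.hypot(W[...,0]-g[0],W[...,1]-g[1])<.05
    print("skirt",fit(W[m&r&(z>.004)&(z<.022)],.036,g), "zmax deck",np.percentile(W[m&r][:,2],[1,50,95]).round(3))
    ys,xs=np.where(m&r); print("bbox",xs.min(),xs.max(),ys.min(),ys.max())
    d=W[m&r&(abs(z-.028)<.004)]; print("deckpts",len(d),d.mean(0).round(4) if len(d) else 0)
W=world(s0); sub=np.zeros((480,640),bool); sub[220:272,362:432]=1
ok=sub&(s0["range_z"]>0)&(np.hypot(W[...,0]-.495,W[...,1]+.195)<.075)
for lo,hi in((.012,.02),(.02,.028),(.028,.036)):
    q=W[ok&(W[...,2]>lo)&(W[...,2]<hi)]
    r=least_squares(lambda p:np.hypot(q[:,0]-p[0],q[:,1]-p[1])-p[2],(.495,-.197,.06),loss="soft_l1",f_scale=.001); print("pot body",lo,len(q),r.x.round(4))
    print("   R63",fit(q,.063,(.495,-.197)))
for n,c,box in(("top",t0,(370,265,410,302)),("side",s0,(380,224,415,252))):
    a,b,e,f=box; g=cv2.cvtColor(c["frame"],cv2.COLOR_BGR2HSV)[b:f,a:e]
    m=(g[...,1]>90)&(g[...,0]>8)&(g[...,0]<28)
    L,k=N.label(m,np.ones((3,3)))
    for i in range(1,k+1):
        y,x=np.where(L==i)
        if len(x)>=3: print(n,len(x),(x.mean()+a).round(1),(y.mean()+b).round(1),ray(c,x.mean()+a,y.mean()+b,.0585).round(4))
E
```

```text
skirt (array([0.566, 0.204]), 297, np.float64(0.0007)) zmax deck [0.002 0.026 0.065]
bbox 274 312 312 355
deckpts 619 [0.5625 0.2114 0.0269]
skirt (array([ 0.4953, -0.1852]), 222, np.float64(0.0012)) zmax deck [0.119 0.143 0.149]
bbox 384 415 199 222
deckpts 262 [ 0.4922 -0.1754  0.1458]
pot body 0.012 87 [ 0.4959 -0.1985  0.0597]
   R63 (array([ 0.497 , -0.2019]), 87, np.float64(0.0012))
pot body 0.02 146 [ 0.4956 -0.1973  0.0615]
   R63 (array([ 0.4961, -0.1989]), 146, np.float64(0.0013))
pot body 0.028 186 [ 0.496  -0.1982  0.0604]
   R63 (array([ 0.4969, -0.2013]), 186, np.float64(0.0017))
top 6 370.7 265.7 [ 0.5411 -0.1516  0.0585]
top 49 406.6 268.3 [ 0.5322 -0.2472  0.0585]
top 6 388.5 272.7 [ 0.5215 -0.1985  0.0585]
top 6 380.3 277.3 [ 0.5094 -0.1763  0.0585]
top 5 397.4 278.2 [ 0.5063 -0.2216  0.0585]
top 7 380.0 287.0 [ 0.4838 -0.1745  0.0585]
top 6 397.2 288.0 [ 0.4802 -0.22    0.0585]
top 5 388.2 292.4 [ 0.4691 -0.1958  0.0585]
top 33 407.2 298.2 [ 0.4527 -0.2455  0.0585]
top 3 370.3 300.7 [ 0.4482 -0.1477  0.0585]
side 259 398.0 227.8 [ 0.5067 -0.239   0.0585]
side 8 395.5 232.0 [ 0.5052 -0.214   0.0585]
side 12 388.8 238.3 [ 0.5095 -0.1743  0.0585]
side 11 406.9 238.4 [ 0.4705 -0.195   0.0585]
side 14 398.5 240.7 [ 0.485  -0.1738  0.0585]
```

The pot axis is at about (0.495,-0.1965) in TCP terms, and the cap hangs upright and centred on the TCP to within 1 mm. So I shift y by -11 and go down to just above the neck.

Emit:
play_rows --steps '[{"ax": 0, "ay": 0, "az": 0, "dx": -0.5, "dy": -6, "dz": 5, "claw": 0}, {"ax": 0, "ay": 0, "az": 0, "dx": 0, "dy": -5, "dz": 10, "claw": 0}, {"ax": 0, "ay": 0, "az": 0, "dx": 0, "dy": 0, "dz": 10, "claw": 0}, {"ax": 0, "ay": 0, "az": 0, "dx": 0, "dy": 0, "dz": 10, "claw": 0}, {"ax": 0, "ay": 0, "az": 0, "dx": 0, "dy": 0, "dz": 5, "claw": 0}, {"ax": 0, "ay": 0, "az": 0, "dx": 0, "dy": 0, "dz": 3, "claw": 0}, {"ax": 0, "ay": 0, "az": 0, "dx": 0, "dy": 0, "dz": 0, "claw": 0}, {"ax": 0, "ay": 0, "az": 0, "dx": 0, "dy": 0, "dz": 0, "claw": 0}, {"ax": 0, "ay": 0, "az": 0, "dx": 0, "dy": 0, "dz": 0, "claw": 0}]'

```text
time_s: 7.4
tcp_pos: [0.4963, -0.1961, 0.129]
ee_rot: [[-1.0, -0.001, 0.001], [-0.001, 1.0, -0.0], [-0.001, -0.0, -1.0]]
wrist_force: [-0.1, -0.3, -1.3]
gripper_width: 0.246
gripper_force: 30.0
```

```bash
python3 - <<'E'
from station import *
from h import *
s=sense();print(s["tcp_pos"],s["wrist_force"])
c=capture("side"); np.savez("side2.npz",**c)
cv2.imwrite("pics/near.png",cv2.resize(c["frame"][180:285,330:470],(800,600),interpolation=2))
E
```

```text
[ 0.49629462 -0.19610908  0.12902462] [-0.13977786 -0.26731132 -1.26986784]
```

View pics/near.png

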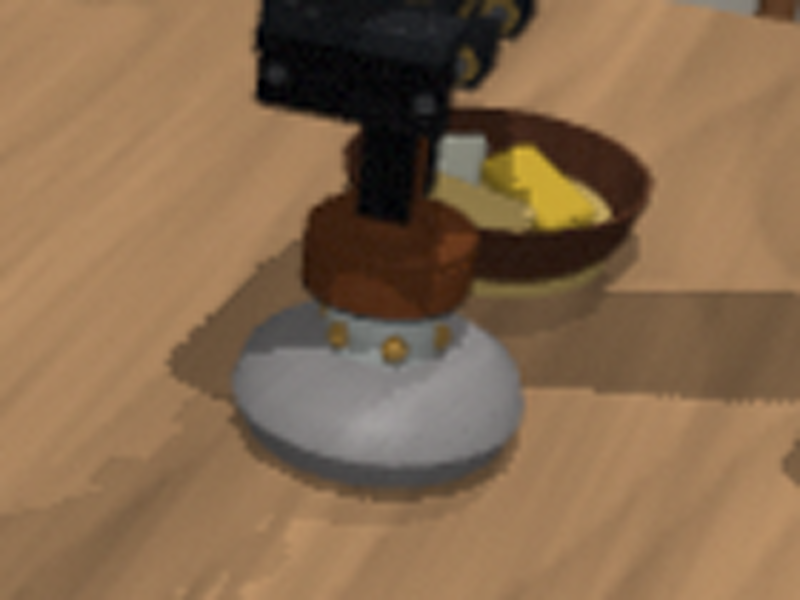

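The cap's centre column (~390) matches the ball ring's (338–443, middle ~391), and the rim is just above the neck. I lower slowly.

Emit:
play_rows --steps '[{"ax": 0, "ay": 0, "az": 0, "dx": 0, "dy": 0, "dz": 2, "claw": 0}, {"ax": 0, "ay": 0, "az": 0, "dx": 0, "dy": 0, "dz": 2, "claw": 0}, {"ax": 0, "ay": 0, "az": 0, "dx": 0, "dy": 0, "dz": 2, "claw": 0}, {"ax": 0, "ay": 0, "az": 0, "dx": 0, "dy": 0, "dz": 2, "claw": 0}, {"ax": 0, "ay": 0, "az": 0, "dx": 0, "dy": 0, "dz": 2, "claw": 0}, {"ax": 0, "ay": 0, "az": 0, "dx": 0, "dy": 0, "dz": 0, "claw": 0}, {"ax": 0, "ay": 0, "az": 0, "dx": 0, "dy": 0, "dz": 0, "claw": 0}]'

```text
time_s: 8.15
tcp_pos: [0.496, -0.1961, 0.1185]
ee_rot: [[-1.0, -0.001, -0.0], [-0.001, 1.0, -0.0], [0.0, -0.0, -1.0]]
wrist_force: [0.6, -0.0, -1.8]
gripper_width: 0.242
gripper_force: 30.0
```

Emit:
play_rows --steps '[{"ax": 0, "ay": 0, "az": 0, "dx": 0, "dy": 0, "dz": 1.5, "claw": 0}, {"ax": 0, "ay": 0, "az": 0, "dx": 0, "dy": 0, "dz": 1.5, "claw": 0}, {"ax": 0, "ay": 0, "az": 0, "dx": 0, "dy": 0, "dz": 1, "claw": 0}, {"ax": 0, "ay": 0, "az": 0, "dx": 0, "dy": 0, "dz": 0, "claw": 0}, {"ax": 0, "ay": 0, "az": 0, "dx": 0, "dy": 0, "dz": 0, "claw": 0}]'

```text
time_s: 8.65
tcp_pos: [0.4961, -0.1963, 0.1148]
ee_rot: [[-1.0, -0.001, 0.0], [-0.001, 1.0, -0.0], [-0.0, -0.0, -1.0]]
wrist_force: [-0.9, -0.2, 0.3]
gripper_width: 0.247
gripper_force: 30.0
```

Rim at about z 0.063: no lateral force, and just touching the balls. I press in small steps.

Emit:
play_rows --steps '[{"ax": 0, "ay": 0, "az": 0, "dx": 0, "dy": 0, "dz": 1, "claw": 0}, {"ax": 0, "ay": 0, "az": 0, "dx": 0, "dy": 0, "dz": 1, "claw": 0}, {"ax": 0, "ay": 0, "az": 0, "dx": 0, "dy": 0, "dz": 1, "claw": 0}, {"ax": 0, "ay": 0, "az": 0, "dx": 0, "dy": 0, "dz": 0, "claw": 0}]'

```text
time_s: 9.05
tcp_pos: [0.497, -0.197, 0.1134]
ee_rot: [[-1.0, -0.002, 0.002], [-0.002, 1.0, -0.002], [-0.002, -0.002, -1.0]]
wrist_force: [-1.5, -1.9, 7.9]
gripper_width: 0.248
gripper_force: 30.1
```

Emit:
play_rows --steps '[{"ax": 0, "ay": 0, "az": 0, "dx": 0, "dy": 0, "dz": 1, "claw": 0}, {"ax": 0, "ay": 0, "az": 0, "dx": 0, "dy": 0, "dz": 1, "claw": 0}, {"ax": 0, "ay": 0, "az": 0, "dx": 0, "dy": 0, "dz": 0, "claw": 0}]'

```text
time_s: 9.35
tcp_pos: [0.498, -0.1971, 0.1126]
ee_rot: [[-1.0, -0.002, 0.005], [-0.002, 1.0, -0.003], [-0.005, -0.003, -1.0]]
wrist_force: [-2.3, -1.4, 12.4]
gripper_width: 0.245
gripper_force: 30.0
```

Emit:
play_rows --steps '[{"ax": 0, "ay": 0, "az": 0, "dx": 0, "dy": 0, "dz": 1, "claw": 0}, {"ax": 0, "ay": 0, "az": 0, "dx": 0, "dy": 0, "dz": 1, "claw": 0}, {"ax": 0, "ay": 0, "az": 0, "dx": 0, "dy": 0, "dz": 0, "claw": 0}]'

```text
time_s: 9.65
tcp_pos: [0.4993, -0.1972, 0.1113]
ee_rot: [[-1.0, -0.003, 0.008], [-0.003, 1.0, -0.003], [-0.008, -0.003, -1.0]]
wrist_force: [-0.1, -1.1, 12.7]
gripper_width: 0.243
gripper_force: 30.0
```

The arm gives slightly under load: x is up 3 mm and the tilt is 0.5°. I trim that while pressing on.

Emit:
play_rows --steps '[{"ax": -0.2, "ay": 0.4, "az": 0, "dx": 1.5, "dy": 0.5, "dz": 0.5, "claw": 0}, {"ax": 0, "ay": 0.2, "az": 0, "dx": 1, "dy": 0, "dz": 1, "claw": 0}, {"ax": 0, "ay": 0, "az": 0, "dx": 0, "dy": 0, "dz": 0, "claw": 0}]'

```text
time_s: 9.95
tcp_pos: [0.4969, -0.1968, 0.1089]
ee_rot: [[-1.0, -0.002, -0.002], [-0.002, 1.0, 0.0], [0.002, 0.0, -1.0]]
wrist_force: [1.2, -3.5, 3.4]
gripper_width: 0.246
gripper_force: 30.0
```

Emit:
play_rows --steps '[{"ax": 0, "ay": 0, "az": 0, "dx": 0, "dy": 0, "dz": 1, "claw": 0}, {"ax": 0, "ay": 0, "az": 0, "dx": 0, "dy": 0, "dz": 1, "claw": 0}, {"ax": 0, "ay": 0, "az": 0, "dx": 0, "dy": 0, "dz": 0, "claw": 0}]'

```text
time_s: 10.25
tcp_pos: [0.4947, -0.1964, 0.103]
ee_rot: [[-1.0, -0.0, -0.007], [-0.0, 1.0, 0.002], [0.007, 0.002, -1.0]]
wrist_force: [6.1, -7.8, -9.6]
gripper_width: 0.243
gripper_force: 30.0
```

It clicked: the force dropped and then pulled down. I drive it onto the shoulder and load it.

Emit:
play_rows --steps '[{"ax": 0, "ay": 0, "az": 0, "dx": 0, "dy": 0, "dz": 1.5, "claw": 0}, {"ax": 0, "ay": 0, "az": 0, "dx": 0, "dy": 0, "dz": 1.5, "claw": 0}, {"ax": 0, "ay": 0, "az": 0, "dx": 0, "dy": 0, "dz": 1.5, "claw": 0}, {"ax": 0, "ay": 0, "az": 0, "dx": 0, "dy": 0, "dz": 1.5, "claw": 0}, {"ax": 0, "ay": 0, "az": 0, "dx": 0, "dy": 0, "dz": 0, "claw": 0}]'

```text
time_s: 10.75
tcp_pos: [0.4942, -0.1966, 0.1011]
ee_rot: [[-1.0, -0.002, -0.008], [-0.002, 1.0, 0.001], [0.008, 0.001, -1.0]]
wrist_force: [-3.4, -3.0, 16.9]
gripper_width: 0.241
gripper_force: 30.0
```

Emit:
play_rows --steps '[{"ax": 0, "ay": 0, "az": 0, "dx": 0, "dy": 0, "dz": 1, "claw": 0}, {"ax": 0, "ay": 0, "az": 0, "dx": 0, "dy": 0, "dz": 1, "claw": 0}, {"ax": 0, "ay": 0, "az": 0, "dx": 0, "dy": 0, "dz": 0, "claw": 0}]'

```text
time_s: 11.05
tcp_pos: [0.4941, -0.1967, 0.1008]
ee_rot: [[-1.0, -0.003, -0.008], [-0.003, 1.0, 0.001], [0.008, 0.001, -1.0]]
wrist_force: [-7.7, -1.7, 27.5]
gripper_width: 0.244
gripper_force: 30.0
```

Emit:
play_rows --steps '[{"ax": 0, "ay": 0, "az": 0, "dx": 0, "dy": 0, "dz": 0, "claw": 0}, {"ax": 0, "ay": 0, "az": 0, "dx": 0, "dy": 0, "dz": 0, "claw": 0}, {"ax": 0, "ay": 0, "az": 0, "dx": 0, "dy": 0, "dz": 0, "claw": 0}, {"ax": 0, "ay": 0, "az": 0, "dx": 0, "dy": 0, "dz": 0, "claw": 0}, {"ax": 0, "ay": 0, "az": 0, "dx": 0, "dy": 0, "dz": 0, "claw": 0}]'

```text
time_s: 11.55
tcp_pos: [0.4941, -0.1967, 0.1008]
ee_rot: [[-1.0, -0.003, -0.008], [-0.003, 1.0, 0.001], [0.008, 0.001, -1.0]]
wrist_force: [-7.0, -0.6, 27.0]
gripper_width: 0.241
gripper_force: 30.0
```

```bash
python3 - <<'E'
from station import *
from h import *
s=sense();print(s["tcp_pos"],s["wrist_force"],s["moment"],s["gripper_force"])
c=capture("side")
W=world(c)[200:270,350:450].reshape(-1,3); g=cv2.cvtColor(c["frame"],cv2.COLOR_BGR2HSV)[200:270,350:450].reshape(-1,3)
q=W[(np.hypot(W[:,0]-.495,W[:,1]+.197)<.034)&(W[:,2]>.07)&(W[:,2]<.088)&(g[:,1]>120)]
A=np.c_[q[:,:2]-[.495,-.197],np.ones(len(q))]; print("deck plane",len(q),np.linalg.lstsq(A,q[:,2],rcond=None)[0].round(4))
cv2.imwrite("pics/home.png",cv2.resize(c["frame"][180:285,330:470],(800,600),interpolation=2))
E
```

```text
[ 0.49409155 -0.19671113  0.10082121] [-7.03663277 -0.55275532 27.04109566] [-0.44382166  1.95295859  0.02611246] 29.995479960925877
deck plane 226 [-0.016   0.0078  0.0772]
```

View pics/home.png

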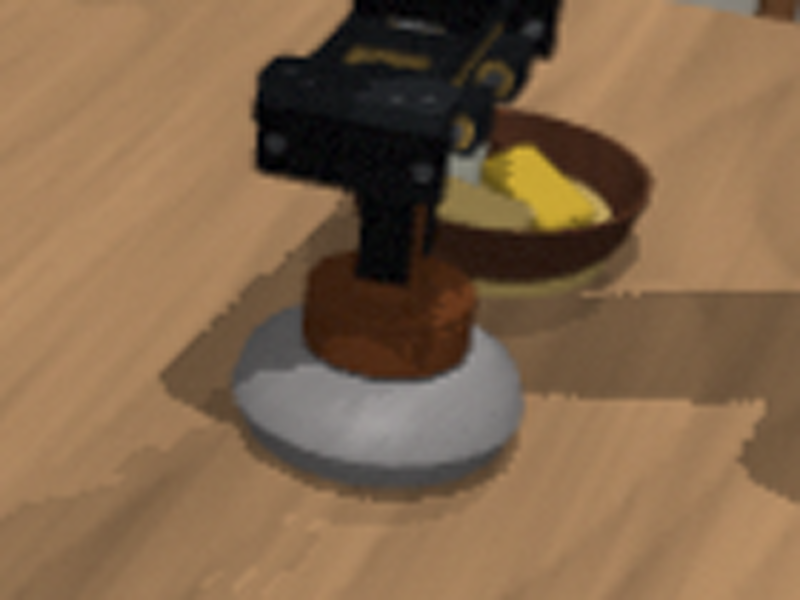

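The cap sits on the shoulder: its rim at (390,375) covers the balls, and the deck is at 0.077. The tool still has about 0.5° tilt and some side load, so I relax those while keeping the push.

Emit:
play_rows --steps '[{"ax": 0, "ay": -0.3, "az": 0, "dx": 0.7, "dy": 0, "dz": 0, "claw": 0}, {"ax": 0, "ay": -0.3, "az": 0, "dx": 0, "dy": 0, "dz": 0, "claw": 0}, {"ax": 0, "ay": 0, "az": 0, "dx": 0, "dy": 0, "dz": 0, "claw": 0}, {"ax": 0, "ay": 0, "az": 0, "dx": 0, "dy": 0, "dz": 0, "claw": 0}]'

```text
time_s: 12.0
tcp_pos: [0.4939, -0.1967, 0.1008]
ee_rot: [[-1.0, -0.003, 0.004], [-0.003, 1.0, 0.0], [-0.004, 0.0, -1.0]]
wrist_force: [-6.0, -2.1, 24.3]
gripper_width: 0.246
gripper_force: 30.0
```

```bash
python3 - <<'E'
from station import *
s=sense();print(s["tcp_pos"],s["wrist_force"],s["moment"],s["ee_rot"][:,2])
E
```

```text
[ 0.49393318 -0.19672162  0.10077004] [-6.032222   -2.13912386 24.34242323] [-0.53087339  1.63673227 -0.02896152] [ 3.94731048e-03  4.89187805e-04 -9.99992090e-01]
```

```bash
python3 -c "
from station import *
print(finish_job())"
```

```text
the job is handed in; nothing more can be done
None
```

The wooden cap clicked onto the sugar pot and sits on its shoulder; I handed the job in at about 12 s with the fingers still gripping the knob and pressing down at about 24 N. The bowl, cup and saucer, glasses and look-alikes were not touched.

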